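Fold the retaining flap down and shut the sample carrier

TASK

Close up the open sample carrier for transport by pushing only, with the fingertips or the outside of the fingers: first fold the upright metal retaining flap all the way down over the two soil discs, then swing the hinged lid over it and gently press it fully shut. Do not take the flap or lid between the fingers, do not slam the lid or push hard, lift nothing, and leave the contents and the other things on the bench where they are.

Things in the scene. Friction and masses are not known exactly. Their poses are not given: they have to be found in the camera images.
- carrier: Grey plastic open box fixed to the bench, 150 (own x) x 180 (own y) x 70 mm high, walls 6 mm; origin at the centre of its underside, z up. The lid's hinge line lies along own x on top of the +y wall, at own y = +90, z = 70 mm; the flap's hinge line lies along own x just inside the -y wall, at own y = -80, z = 52 mm. It stands at any yaw within 0.35 rad; at yaw 0 the lid is on the robot's left and the flap on its right. Flap and lid do not touch one another.
- flap (a joint): Angle of the retaining flap in rad: 0 = folded flat (its stop; it then reaches from its hinge towards the lid's hinge, level, its upper face 54 mm above the bench, below the box's rim, over the soil discs without touching them), pi/2 = upright. Starts about upright (1.35 to 1.75). Stiff friction hinge (0.08 N m): it stays where it is left and needs a push of 1 to 2 N. Fold it down by pushing on its outer face, the one away from the lid.
- flap_mid (a point): Centre of the flap: aluminium plate 130 mm along the hinge, 95 mm from hinge to free edge, 4 mm thick, with two rubber pads 38 mm across under it. Axes: x along the hinge, y from hinge to free edge, z normal to the plate, out of its outer face (up when folded down).
- lid (a joint): Angle of the lid in rad: 0 = fully shut (its stop), pi/2 = upright. Starts open, leaning a little outwards (1.65 to 1.85). Stiff friction hinge (0.36 N m): it stays where it is left and needs a push of about 3 N near its free edge. Shut it by pushing on its outer face, the one away from the flap.
- lid_mid (a point): Centre of the lid: grey plastic plate 150 mm along the hinge, 182 mm from hinge to free edge, 8 mm thick; its underside lies 70 mm and its top 78 mm above the bench when shut. Axes: x along the hinge, y from free edge to hinge, z normal to the plate, out of its outer face (up when shut).
- sample_a: Brown soil disc with white streaks, 54 mm across, 22 mm high, loose in a round pocket in the carrier under the flap, its top about 35 mm above the bench. Origin at the centre of its underside. Leave it.
- sample_b: The other such soil disc, 54 mm across, 21 mm high, in the other pocket. Leave it.
- memory_stick: Memory stick 59 x 18 x 8 mm lying loose in the carrier beside the pockets, near the lid's hinge. Leave it.
- beaker: Small glass beaker, 51 mm across, 70 mm high; bystander on the bench.
- tape_roll: Roll of tape lying flat, 100 mm across, 25 mm high; bystander.
- weight: Brass weight with a knob, 36 mm across, 40 mm high; bystander.
- vial: White plastic vial with cap, 18 mm across, 40 mm high, standing; bystander.
- hex_key: Black hex key lying flat, 104 x 35 x 7 mm; bystander.
- marker: Marker pen lying flat, 135 mm long, 17 mm thick; bystander.

How it is judged:
By the outcome, as a careful person would: the job done as asked, in the order asked, and still so for the second after the job is handed in, with the robot touching nothing.
It also fails if it takes over 58 s, if anything falls off the work surface, if the arm or the gripper's body presses on something with over 40 N, if the wrist force passes 120 N, or if a joint passes its speed limit or range.

ROBOT

A 7-joint arm with a two-finger parallel gripper is mounted at the origin on a cart in front of the work surface, level with it; the furniture and walls round the work are solid. World frame = base frame: x ahead of the robot, y to its left, z up, the work surface at z = 0. Lengths are in m, angles in rad, forces in N, time in s.
With the tool pointing down it reaches from about 0.4 to 0.85 m from the base axis. Payload 4.5 kg.
Tool frame: the origin (TCP) lies on the centre line of the jaws, within the pads' length; the fingertips stand ahead of it and the grasp point (between the pads) lies 8 mm behind it (robot.tip_extent is the z of the fingertips in the tool frame, in m); z points along the fingers, y is the line along which they close (so a half turn about z gives the same grasp; the last joint's range is limited). The gripper opens to 88 mm and grips with 3 to 60 N. Pads are 18 mm wide; open, the fingers measure 123 mm over their backs; the gripper's body (75 mm by 187 mm) begins 45 mm behind the grasp point.
Start: joints at [-1.306, 0.689, -0.195, 1.565, 0.157, 0.902, -0.215], TCP at [0.143, 0.608, 0.25] pointing down, gripper open.
Joint ranges: [-3.01, 3.01], [-0.46, 2.08], [-1.47, 1.51], [0.13, 2.56], [-1, 4.14], [0.04, 2.09], [-2.66, 2.66]. Speed limits (rad/s): [2.57, 2.57, 3.14, 3.14, 3.14, 3.14, 3.14].

INTERFACE

Orientations are given as a unit quaternion [x, y, z, w].
In Python, from workcell import robot gives the robot as it stands. The module is installed in compiled form; this text tells all that it offers.
- The arm moves only by the shell command python3 -m crank 'ROWS'. ROWS is JSON, a list of rows, each an object of numbers: "fingers": the opening, from -1 (shut) to 1 (fully open); "tx", "ty", "tz": the shift along the tool's x, y, z each as a share of 12 cm, from -1 to 1; "ax", "ay", "az": the turn, a rotation vector about the tool's x, y, z each as a share of 180 degrees, from -1 to 1. A call has exactly 10 rows; each row is the pose to reach, as a shift and turn from the pose commanded when the call began, along the tool's axes at that moment, turning the shorter way round; what a row does not reach only later rows make up. A row lasts 1/10 s, in which the tool goes at most 50 mm and 8.59 degrees, less where a joint would pass 70% of its speed; a pose out of reach is approached as far as the arm can. A call with a number of a shift or a turn outside -1 to 1 is refused whole. A call with a gripper value outside its range is refused whole. The fingers move at their own pace and stop on an object; the grip force is fixed at half the most. Time passes only in rows, so rows that repeat a pose let the fingers close, or fill a call up. It gives the time, the measured TCP pose, the force, the opening and the grip force at its end, in the units of the state.
- robot.observe(): the state, without advancing time (a new reading comes with each control period).
- robot.read_camera(name): name is "side" or "top"; returns the picture (420x560x3 uint8, blue, green, red); there is no depth.
- robot.camera_model(name): a dict with "fx", "fy", "cx", "cy" (pixels), "rvec" (rotation vector, rad) and "tvec" (3), from world to camera coordinates, as OpenCV has them. Camera axes: x right, y down, z forward; pixel columns grow to the right and rows downward; lengths in m; the calibration is good to about 2 mm. A picture is of the moment at which its call begins. camera_model takes no time and is no camera call.
- robot.job_done(): hands the job in; it is judged then, once.
Trained networks look in the newest picture that a camera, given by its name, has taken for a name from the list of things; names that differ only in an ending like _2 or _b are one class to them, and where a whole thing is asked for, a point or a joint stands for the part that bears it (a point fixed in the world has none). Each returns a list of dicts, best first, with "confidence" (0 to 1); they miss things now and then, are a little off and sometimes report something else, mostly with a low value. They report only what shows in the picture. A call takes as long as a camera call.
- robot.boxes_of(camera, target): "centre" ([column, row] in pixels, amid what is visible of it).
- robot.trace(camera, target): "mask" (420x560 bool, what is visible of it) and "centre" ([column, row] in pixels, amid what is visible of it).
The state is a dict: "t": time; "q": joint angles; "dq": joint speeds; "joint_efforts": joint torques, N m; "position": TCP position; "orientation": TCP orientation; "contact_force": force on the tool from outside, world axes, zero at the start; "wrist_torque": the same for the moment, N m; "opening": finger opening in m; "grasp_force": force on a finger pad.
Only numpy, scipy, OpenCV 4.12 (cv2) and the standard library are available. Lean on these libraries where they do the work, as an engineer would, in place of code of your own. Each camera call takes 0.05 s, during which the arm holds its last target. There are 200 camera calls.

## Working session

There is one attempt and no reset: what is moved stays moved. The work goes in short steps, Python scripts to look and compute and a shell command to move; the robot and the scene stay as the last step left them, time stands still between calls to the robot, and variables do not carry over. Pictures are saved under pics/ and viewed, at most 10 in all, crops included, and the job is handed in when it is done.

```bash
mkdir -p pics
python3 - <<'E'
from workcell import robot
import cv2,numpy as np
for n in("side","top"):
    cv2.imwrite(f"pics/{n}0.png",robot.read_camera(n)); m=robot.camera_model(n); R=cv2.Rodrigues(np.array(m["rvec"]))[0]
    print(n,m,"campos",-R.T@np.array(m["tvec"]).ravel())
s=robot.observe();print(s["t"],s["position"],s["orientation"],s["contact_force"],s["opening"],robot.tip_extent)
E
```

```text
side {'fx': 476.727322791349, 'fy': 476.727322791349, 'cx': 281.31710289205057, 'cy': 206.29425916271651, 'rvec': array([ 1.88520278, -1.9507097 ,  0.55035019]), 'tvec': array([-0.04421174,  0.48475686,  1.30848457])} campos [-0.26608542 -0.02890243  1.37019668]
top {'fx': 413.6123897779008, 'fy': 413.6123897779008, 'cx': 277.24205248895424, 'cy': 213.17931147618188, 'rvec': array([ 2.17138748, -2.12984605,  0.17664234]), 'tvec': array([-0.05592787,  0.52813033,  1.13179801])} campos [ 0.35489185 -0.03007632  1.19840039]
0.1 [0.14286469 0.60789783 0.24900507] [ 1.15075223e-01  9.93356446e-01 -8.13832902e-04 -4.14173601e-05] [-0.32066555  0.01735853 -0.6903819 ] 0.08836704437636182 0.011
```

View pics/top0.png

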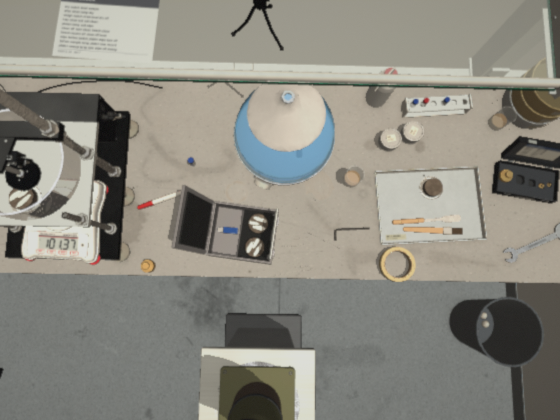

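View pics/side0.png

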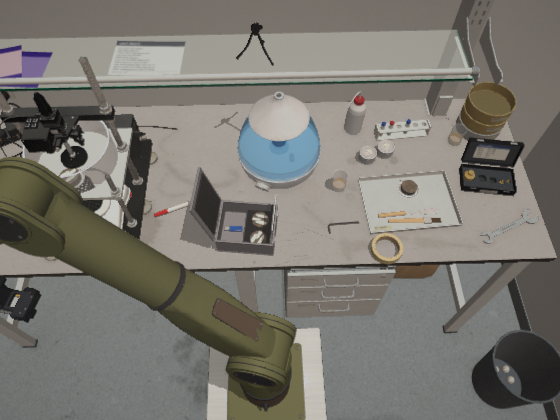

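Top view: carrier centred around (243,232) with the lid on the left at (193,222), the flap edge-on at about (274,235), and the marker at (158,201). Side view: lid at (203,205), flap at about (275,220), arm off to the left.

Run:
```python
from workcell import robot
import cv2,numpy as np
t=cv2.imread("pics/top0.png")[175:275,160:290];s=cv2.imread("pics/side0.png")[160:260,180:290]
f=lambda a:cv2.resize(a,None,fx=6,fy=6,interpolation=cv2.INTER_CUBIC)
cv2.imwrite("pics/tc.png",f(t));cv2.imwrite("pics/sc.png",f(s))
for c in("top","side"):
  for n in("carrier","flap","lid","memory_stick","sample_a","beaker","tape_roll","weight","vial","hex_key","marker"):
    r=robot.trace(c,n)
    for d in r[:2]:
        ys,xs=np.nonzero(d["mask"]); print(c,n,round(d["confidence"],2),np.round(d["centre"]),xs.min(),xs.max(),ys.min(),ys.max())
    if r and n in("carrier","flap","lid"): np.save(f"{c}_{n}.npy",r[0]["mask"])
```

```text
top carrier 0.73 [219. 228.] 173 278 185 263
top flap 0.47 [274. 237.] 267 276 212 258
top sample_a 0.85 [258. 248.] 245 264 238 256
top sample_a 0.79 [259. 223.] 249 267 214 233
top beaker 0.83 [353. 175.] 344 365 167 186
top weight 0.57 [147. 266.] 141 155 260 272
top weight 0.33 [271. 232.] 267 276 212 258
top hex_key 0.47 [257. 248.] 246 263 238 256
top hex_key 0.3 [272. 238.] 266 277 212 258
top marker 0.5 [157. 203.] 138 179 192 208
top marker 0.24 [189. 162.] 188 194 158 165
side carrier 0.72 [230. 219.] 189 277 168 255
side flap 0.71 [340. 179.] 332 347 169 191
side flap 0.52 [272. 228.] 267 274 205 237
side lid 0.85 [208. 206.] 189 222 167 240
side lid 0.26 [269. 227.] 267 276 195 237
side memory_stick 0.4 [236. 231.] 225 242 226 232
side memory_stick 0.39 [263. 216.] 252 268 212 227
side sample_a 0.78 [266. 219.] 252 267 213 227
side sample_a 0.73 [259. 239.] 250 266 231 243
side beaker 0.51 [337. 178.] 332 347 170 191
side tape_roll 0.72 [393. 242.] 371 402 233 263
side tape_roll 0.18 [340. 221.] 328 358 221 233
side weight 0.53 [173. 206.] 155 190 201 215
side vial 0.52 [207. 207.] 189 221 167 240
side marker 0.71 [173. 210.] 155 189 202 216
side marker 0.6 [264. 218.] 252 268 212 227
```

View pics/tc.png

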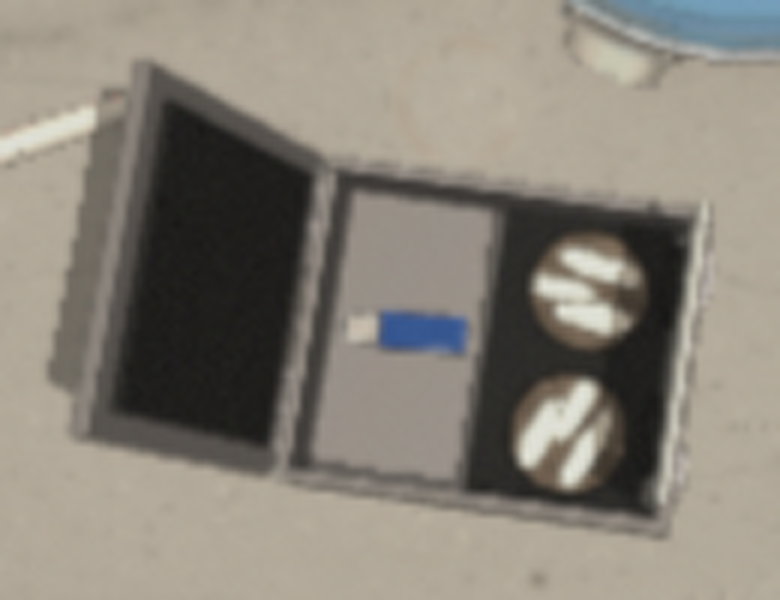

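View pics/sc.png

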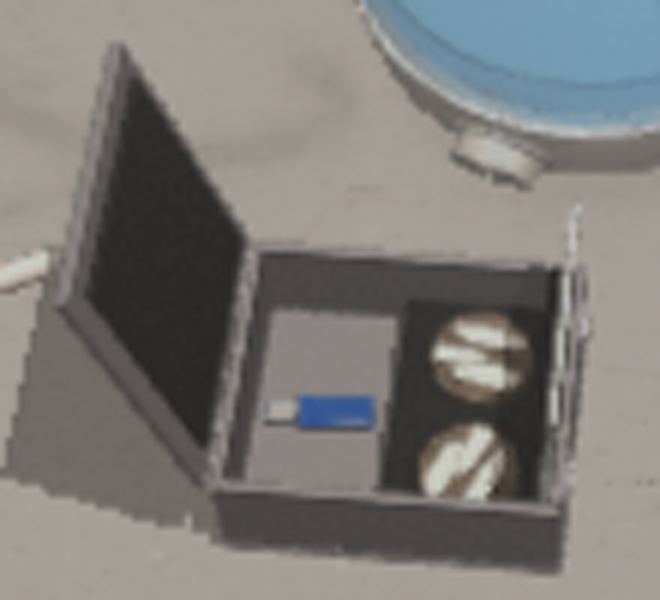

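Top crop: rim corners at (325,165), (282,475), (705,205) and (662,532), with the lid's free edge from (140,62) to (78,435). Side crop: lid free edge from (118,45) to (65,300), flap tip at (576,207). I'll fit the model to these.

```bash
cat > fit.py <<'E'
import numpy as np,cv2
from workcell import robot
from scipy.optimize import least_squares
M={c:robot.camera_model(c) for c in("top","side")}
def proj(c,P):
    m=M[c];K=np.array([[m["fx"],0,m["cx"]],[0,m["fy"],m["cy"]],[0,0,1.]])
    return cv2.projectPoints(np.array([P],float),np.array(m["rvec"]),np.array(m["tvec"]),K,None)[0].ravel()
def W(p,l):
    c,s=np.cos(p[2]),np.sin(p[2]); return np.array([p[0]+c*l[0]-s*l[1],p[1]+s*l[0]+c*l[1],l[2]])
def lid(x,r,a,n=0): return [x,.09-r*np.cos(a)+n*np.sin(a),.07+r*np.sin(a)+n*np.cos(a)]
def flap(x,r,a,n=0): return [x,-.08+r*np.cos(a)-n*np.sin(a),.052+r*np.sin(a)+n*np.cos(a)]
E
python3 - <<'E'
from fit import *
T=lambda u,v:np.array([160+u/6-.4,175+v/6-.4]);S=lambda u,v:np.array([180+u/6-.4,160+v/6-.4])
k=.075
obs=[("top",T(325,165),lambda p:[k,.09,.07]),("top",T(282,475),lambda p:[-k,.09,.07]),("top",T(662,532),lambda p:[-k,-.09,.07]),
("top",T(140,62),lambda p:lid(k,.182,p[3],.004)),("top",T(80,437),lambda p:lid(-k,.182,p[3],.004)),
("side",S(250,248),lambda p:[k,.09,.07]),("side",S(213,488),lambda p:[-k,.09,.07]),("side",S(562,510),lambda p:[-k,-.09,.07]),("side",S(560,572),lambda p:[-k,-.09,0]),
("side",S(215,545),lambda p:[-k,.09,0]),("side",S(118,45),lambda p:lid(k,.182,p[3],.004)),("side",S(65,300),lambda p:lid(-k,.182,p[3],.004)),
("side",S(576,207),lambda p:flap(.065,.095,p[4])),("top",T(707,205),lambda p:flap(.065,.095,p[4])),]
f=lambda p:np.concatenate([proj(c,W(p,g(p)))-o for c,o,g in obs])
r=least_squares(f,[.5,.1,0,1.75,1.55],loss="soft_l1");print(r.x.round(4));print(f(r.x).reshape(-1,2).round(1))
p=r.x
for n,l in dict(fl_mid=flap(0,.0475,p[4]),fl_tip=flap(0,.095,p[4]),lid_mid=lid(0,.091,p[3]),lid_tip=lid(0,.182,p[3],.008)).items():print(n,W(p,l).round(3))
def gnd(c,uv,z):
    m=M[c];R=cv2.Rodrigues(np.array(m["rvec"]))[0];o=-R.T@np.array(m["tvec"]).ravel();d=R.T@np.array([(uv[0]-m["cx"])/m["fx"],(uv[1]-m["cy"])/m["fy"],1]);return (o+d*(z-o[2])/d[2]).round(3)
for n,uv,z in[("hexkey",(335,238),0),("vial",(147,266),.03),("mk1",(138,207),.01),("mk2",(179,194),.01),("bluevessel_edge",(262,183),.05),("beaker",(353,177),.05),("tape",(398,264),.02),("shelf edge?",(270,68),.3),("balance right edge",(130,180),.1)]:print(n,gnd("top",uv,z))
E
```

```text
[ 0.4707  0.0492 -0.1145  1.8117  1.646 ]
[[ 0.3 -1.3]
 [-1.1  1.1]
 [ 1.3  0.4]
 [ 1.  -0.1]
 [ 0.1  0.9]
 [-0.1 -1.6]
 [-1.  -0.2]
 [-0.5  0.5]
 [ 0.1  0.1]
 [ 1.2  0.4]
 [-0.5 -1.1]
 [-0.9  0.6]
 [ 0.  -1.4]
 [ 0.1 -0.3]]
fl_mid [ 0.461 -0.034  0.099]
fl_tip [ 0.461 -0.037  0.147]
lid_mid [0.483 0.16  0.158]
lid_tip [0.487 0.189 0.245]
hexkey [ 0.466 -0.216  0.   ]
vial [0.374 0.315 0.03 ]
mk1 [0.543 0.357 0.01 ]
mk2 [0.584 0.241 0.01 ]
bluevessel_edge [ 0.613 -0.001  0.05 ]
beaker [ 0.636 -0.26   0.05 ]
tape [ 0.393 -0.392  0.02 ]
shelf edge? [ 0.83  -0.019  0.3  ]
balance right edge [0.603 0.355 0.1  ]
```

The fit is good to about 1 px: carrier at (0.471, 0.049), yaw -0.115, lid 1.81, flap 1.65. Now the approach legs.

```bash
cat >> fit.py <<'E'
P=[.4707,.0492,-.1145]
def chain(pos,yaw,wps):
    # yaw = azimuth of tool y, tool z straight down; wps world (x,y,z,yaw)
    for x,y,z,w in wps:
        d=np.array([x,y,z])-pos; ty=np.array([np.cos(yaw),np.sin(yaw),0]);tx=np.array([-np.sin(yaw),np.cos(yaw),0])
        print("tx %.3f ty %.3f tz %.3f az %.3f"%(d@tx/.12,d@ty/.12,-d[2]/.12,-(w-yaw)/np.pi)); pos,yaw=np.array([x,y,z]),w
def own(x,y,z,w=P[2]): return (*W(P,[x,y,z])[:2],z,w)
E
python3 - <<'E'
from fit import *
from scipy.spatial.transform import Rotation as Ro
s=robot.observe();print(Ro.from_quat(s["orientation"]).as_matrix().round(3))
chain(np.array(s["position"]),1.340,[(.19,.49,.34,1.1),(.29,.39,.36,.75),(.38,.27,.36,.4),(.44,.15,.36,.1),(.455,.03,.36,P[2]),own(0,-.125,.34),own(0,-.125,.23),own(0,-.125,.121)])
E
```

```text
[[-0.973  0.229 -0.   ]
 [ 0.229  0.973  0.   ]
 [ 0.     0.    -1.   ]]
tx -0.608 ty -0.871 tz -0.752 az 0.076
tx -1.121 ty -0.365 tz -0.167 az 0.111
tx -1.243 ty -0.133 tz -0.000 az 0.111
tx -1.116 ty 0.071 tz -0.000 az 0.095
tx -1.007 ty 0.025 tz -0.000 az 0.068
tx -0.868 ty 0.112 tz 0.167 az -0.000
tx 0.000 ty 0.000 tz 0.917 az -0.000
tx 0.000 ty 0.000 tz 0.908 az -0.000
```

```bash
python3 -m crank '[{"fingers":-1,"tx":-0.1,"ty":-0.1,"tz":-0.3,"az":0},{"fingers":-1,"tx":-0.2,"ty":-0.3,"tz":-0.6,"az":0.02},{"fingers":-1,"tx":-0.4,"ty":-0.5,"tz":-0.75,"az":0.04},{"fingers":-1,"tx":-0.5,"ty":-0.7,"tz":-0.75,"az":0.06},{"fingers":-1,"tx":-0.6,"ty":-0.87,"tz":-0.75,"az":0.076},{"fingers":-1,"tx":-0.65,"ty":-0.9,"tz":-0.8,"az":0.09},{"fingers":-1,"tx":-0.75,"ty":-0.93,"tz":-0.8,"az":0.1},{"fingers":-1,"tx":-0.85,"ty":-0.96,"tz":-0.8,"az":0.11},{"fingers":-1,"tx":-0.95,"ty":-1,"tz":-0.8,"az":0.12},{"fingers":-1,"tx":-1,"ty":-1,"tz":-0.8,"az":0.13}]'
python3 - <<'E'
from workcell import robot
print(robot.observe()["q"])
E
```

```text
[-1.30622579  0.68906467 -0.19462117  1.56530159  0.15729237  0.90250628
 -0.21514292]validation failed for argument at $[0]...
```

```bash
python3 -m crank '[{"fingers":-1,"tx":-0.1,"ty":-0.1,"tz":-0.3,"ax":0,"ay":0,"az":0},{"fingers":-1,"tx":-0.2,"ty":-0.3,"tz":-0.6,"ax":0,"ay":0,"az":0.02},{"fingers":-1,"tx":-0.4,"ty":-0.5,"tz":-0.75,"ax":0,"ay":0,"az":0.04},{"fingers":-1,"tx":-0.5,"ty":-0.7,"tz":-0.75,"ax":0,"ay":0,"az":0.06},{"fingers":-1,"tx":-0.6,"ty":-0.87,"tz":-0.75,"ax":0,"ay":0,"az":0.076},{"fingers":-1,"tx":-0.65,"ty":-0.9,"tz":-0.8,"ax":0,"ay":0,"az":0.09},{"fingers":-1,"tx":-0.75,"ty":-0.93,"tz":-0.8,"ax":0,"ay":0,"az":0.1},{"fingers":-1,"tx":-0.85,"ty":-0.96,"tz":-0.8,"ax":0,"ay":0,"az":0.11},{"fingers":-1,"tx":-0.95,"ty":-1,"tz":-0.8,"ax":0,"ay":0,"az":0.12},{"fingers":-1,"tx":-1,"ty":-1,"tz":-0.8,"ax":0,"ay":0,"az":0.13}]'
cat >> fit.py <<'E'
def go(*w):
    from scipy.spatial.transform import Rotation as Ro
    s=robot.observe();m=Ro.from_quat(s["orientation"]).as_matrix();y=np.arctan2(m[1,1],m[0,1])
    print("t",round(s["t"],2),"p",np.round(s["position"],4),"yaw",y.round(4),"z",m[:,2].round(3),"F",np.round(s["contact_force"],1),"q",np.round(s["q"],2));chain(np.array(s["position"]),y,w)
E
python3 -c "
from fit import *
go((.38,.27,.36,.4),(.44,.15,.36,.1),(.455,.03,.36,P[2]),own(0,-.125,.34))"
```

```text
t: 2.2
position: [0.234, 0.4634, 0.3454]
orientation: [0.316, 0.949, -0.0, 0.0]
contact_force: [-0.2, 0.4, -0.5]
opening: 0.0103
grasp_force: 0.0
t 2.2 p [0.234  0.4634 0.3454] yaw 0.9274 z [ 0.    -0.001 -1.   ] F [-0.2  0.4 -0.5] q [-1.13  0.43 -0.1   1.75  0.05  0.96 -0.32]
tx -1.940 ty -0.560 tz -0.122 az 0.168
tx -1.116 ty 0.071 tz -0.000 az 0.095
tx -1.007 ty 0.025 tz -0.000 az 0.068
tx -0.868 ty 0.112 tz 0.167 az -0.000
```

```bash
python3 -c "
from fit import *
go((.315,.375,.36,.65),(.38,.27,.36,.4),(.425,.15,.36,.1),(.455,.035,.36,P[2]),own(0,-.125,.34))"
```

```text
t 2.2 p [0.234  0.4634 0.3454] yaw 0.9274 z [ 0.    -0.001 -1.   ] F [-0.2  0.4 -0.5] q [-1.13  0.43 -0.1   1.75  0.05  0.96 -0.32]
tx -0.982 ty -0.184 tz -0.122 az 0.088
tx -1.024 ty -0.098 tz -0.000 az 0.080
tx -1.067 ty -0.044 tz -0.000 az 0.095
tx -0.979 ty 0.153 tz -0.000 az 0.068
tx -0.909 ty 0.116 tz 0.167 az -0.000
```

```bash
python3 -m crank '[{"fingers":-1,"tx":-0.2,"ty":-0.04,"tz":-0.03,"ax":0,"ay":0,"az":0.02},{"fingers":-1,"tx":-0.4,"ty":-0.08,"tz":-0.06,"ax":0,"ay":0,"az":0.04},{"fingers":-1,"tx":-0.6,"ty":-0.12,"tz":-0.1,"ax":0,"ay":0,"az":0.06},{"fingers":-1,"tx":-0.8,"ty":-0.15,"tz":-0.12,"ax":0,"ay":0,"az":0.07},{"fingers":-1,"tx":-0.98,"ty":-0.18,"tz":-0.12,"ax":0,"ay":0,"az":0.088},{"fingers":-1,"tx":-0.98,"ty":-0.18,"tz":-0.12,"ax":0,"ay":0,"az":0.088},{"fingers":-1,"tx":-0.98,"ty":-0.18,"tz":-0.12,"ax":0,"ay":0,"az":0.088},{"fingers":-1,"tx":-0.98,"ty":-0.18,"tz":-0.12,"ax":0,"ay":0,"az":0.088},{"fingers":-1,"tx":-0.98,"ty":-0.18,"tz":-0.12,"ax":0,"ay":0,"az":0.088},{"fingers":-1,"tx":-0.98,"ty":-0.18,"tz":-0.12,"ax":0,"ay":0,"az":0.088}]' >/dev/null
python3 -m crank '[{"fingers":-1,"tx":-0.2,"ty":-0.02,"tz":0,"ax":0,"ay":0,"az":0.02},{"fingers":-1,"tx":-0.4,"ty":-0.04,"tz":0,"ax":0,"ay":0,"az":0.04},{"fingers":-1,"tx":-0.6,"ty":-0.06,"tz":0,"ax":0,"ay":0,"az":0.06},{"fingers":-1,"tx":-0.8,"ty":-0.08,"tz":0,"ax":0,"ay":0,"az":0.08},{"fingers":-1,"tx":-1,"ty":-0.1,"tz":0,"ax":0,"ay":0,"az":0.08},{"fingers":-1,"tx":-1,"ty":-0.1,"tz":0,"ax":0,"ay":0,"az":0.08},{"fingers":-1,"tx":-1,"ty":-0.1,"tz":0,"ax":0,"ay":0,"az":0.08},{"fingers":-1,"tx":-1,"ty":-0.1,"tz":0,"ax":0,"ay":0,"az":0.08},{"fingers":-1,"tx":-1,"ty":-0.1,"tz":0,"ax":0,"ay":0,"az":0.08},{"fingers":-1,"tx":-1,"ty":-0.1,"tz":0,"ax":0,"ay":0,"az":0.08}]' >/dev/null
python3 -m crank '[{"fingers":-1,"tx":-0.2,"ty":-0.01,"tz":0,"ax":0,"ay":0,"az":0.02},{"fingers":-1,"tx":-0.4,"ty":-0.02,"tz":0,"ax":0,"ay":0,"az":0.04},{"fingers":-1,"tx":-0.6,"ty":-0.03,"tz":0,"ax":0,"ay":0,"az":0.06},{"fingers":-1,"tx":-0.8,"ty":-0.04,"tz":0,"ax":0,"ay":0,"az":0.08},{"fingers":-1,"tx":-1,"ty":-0.04,"tz":0,"ax":0,"ay":0,"az":0.095},{"fingers":-1,"tx":-1,"ty":-0.04,"tz":0,"ax":0,"ay":0,"az":0.095},{"fingers":-1,"tx":-1,"ty":-0.04,"tz":0,"ax":0,"ay":0,"az":0.095},{"fingers":-1,"tx":-1,"ty":-0.04,"tz":0,"ax":0,"ay":0,"az":0.095},{"fingers":-1,"tx":-1,"ty":-0.04,"tz":0,"ax":0,"ay":0,"az":0.095},{"fingers":-1,"tx":-1,"ty":-0.04,"tz":0,"ax":0,"ay":0,"az":0.095}]'
python3 -c "
from fit import *
go((.455,.045,.36,P[2]),own(0,-.12,.34),own(0,-.125,.23),own(0,-.125,.121))"
```

```text
t: 5.2
position: [0.4198, 0.1629, 0.3601]
orientation: [0.668, 0.744, 0.0, -0.0]
contact_force: [-0.3, 0.1, -0.0]
opening: 0.0007
grasp_force: 0.0
t 5.2 p [0.4198 0.1629 0.3601] yaw 0.1074 z [-0.  0. -1.] F [-0.3  0.1 -0. ] q [-0.6   0.32  0.18  1.91 -0.07  0.92 -0.28]
tx -1.008 ty 0.186 tz 0.001 az 0.071
tx -0.950 ty 0.126 tz 0.167 az -0.000
tx -0.042 ty -0.000 tz 0.917 az -0.000
tx 0.000 ty 0.000 tz 0.908 az -0.000
```

```bash
python3 -m crank '[{"fingers":-1,"tx":-0.2,"ty":0.04,"tz":0,"ax":0,"ay":0,"az":0.02},{"fingers":-1,"tx":-0.4,"ty":0.08,"tz":0,"ax":0,"ay":0,"az":0.04},{"fingers":-1,"tx":-0.6,"ty":0.12,"tz":0,"ax":0,"ay":0,"az":0.06},{"fingers":-1,"tx":-0.8,"ty":0.15,"tz":0,"ax":0,"ay":0,"az":0.071},{"fingers":-1,"tx":-1,"ty":0.19,"tz":0,"ax":0,"ay":0,"az":0.071},{"fingers":-1,"tx":-1,"ty":0.19,"tz":0,"ax":0,"ay":0,"az":0.071},{"fingers":-1,"tx":-1,"ty":0.19,"tz":0,"ax":0,"ay":0,"az":0.071},{"fingers":-1,"tx":-1,"ty":0.19,"tz":0,"ax":0,"ay":0,"az":0.071},{"fingers":-1,"tx":-1,"ty":0.19,"tz":0,"ax":0,"ay":0,"az":0.071},{"fingers":-1,"tx":-1,"ty":0.19,"tz":0,"ax":0,"ay":0,"az":0.071}]' >/dev/null
python3 -m crank '[{"fingers":-1,"tx":-0.3,"ty":0.03,"tz":0,"ax":0,"ay":0,"az":0},{"fingers":-1,"tx":-0.6,"ty":0.06,"tz":0,"ax":0,"ay":0,"az":0},{"fingers":-1,"tx":-0.9,"ty":0.1,"tz":0.1,"ax":0,"ay":0,"az":0},{"fingers":-1,"tx":-1,"ty":0.13,"tz":0.3,"ax":0,"ay":0,"az":0},{"fingers":-1,"tx":-1,"ty":0.13,"tz":0.6,"ax":0,"ay":0,"az":0},{"fingers":-1,"tx":-1,"ty":0.13,"tz":0.8,"ax":0,"ay":0,"az":0},{"fingers":-1,"tx":-1,"ty":0.13,"tz":0.9,"ax":0,"ay":0,"az":0},{"fingers":-1,"tx":-1,"ty":0.13,"tz":1,"ax":0,"ay":0,"az":0},{"fingers":-1,"tx":-1,"ty":0.13,"tz":1,"ax":0,"ay":0,"az":0},{"fingers":-1,"tx":-1,"ty":0.13,"tz":1,"ax":0,"ay":0,"az":0}]'
python3 -c "
from fit import *
go(own(0,-.125,.121))
p0=own(0,-.125,.121)
print(P)
for th in np.arange(1.65,-.01,-.15):
  r=.07; y=-.08+r*np.cos(th); z=.052+r*np.sin(th)+.002*np.cos(th)
  print(round(th,2),'rel tx %.3f tz %.3f'%((y-.002*np.sin(th)-.009+.125)/.12,-(z+.011-.121)/.12))"
```

```text
t: 7.2
position: [0.4571, -0.0757, 0.2403]
orientation: [0.747, 0.664, 0.0, -0.0]
contact_force: [-0.2, -0.7, 0.1]
opening: 0.0003
grasp_force: 0.0
t 7.2 p [ 0.4571 -0.0757  0.2403] yaw -0.1172 z [ 0.  0. -1.] F [-0.2 -0.7  0.1] q [-0.09  0.51  0.23  2.06 -0.2   0.59  0.17]
tx 0.005 ty -0.006 tz 0.994 az -0.001
[0.4707, 0.0492, -0.1145]
1.65 rel tx 0.237 tz -0.097
1.5 rel tx 0.325 tz -0.100
1.35 rel tx 0.411 tz -0.089
1.2 rel tx 0.496 tz -0.066
1.05 rel tx 0.576 tz -0.031
0.9 rel tx 0.650 tz 0.016
0.75 rel tx 0.715 tz 0.074
0.6 rel tx 0.772 tz 0.140
0.45 rel tx 0.818 tz 0.215
0.3 rel tx 0.852 tz 0.295
0.15 rel tx 0.874 tz 0.380
0.0 rel tx 0.883 tz 0.467
```

```bash
python3 -m crank '[{"fingers":-1,"tx":0,"ty":0,"tz":0.2,"ax":0,"ay":0,"az":0},{"fingers":-1,"tx":0,"ty":0,"tz":0.4,"ax":0,"ay":0,"az":0},{"fingers":-1,"tx":0,"ty":0,"tz":0.6,"ax":0,"ay":0,"az":0},{"fingers":-1,"tx":0,"ty":0,"tz":0.75,"ax":0,"ay":0,"az":0},{"fingers":-1,"tx":0,"ty":0,"tz":0.85,"ax":0,"ay":0,"az":0},{"fingers":-1,"tx":0,"ty":0,"tz":0.9,"ax":0,"ay":0,"az":0},{"fingers":-1,"tx":0,"ty":0,"tz":0.9,"ax":0,"ay":0,"az":0},{"fingers":-1,"tx":0.05,"ty":0,"tz":0.9,"ax":0,"ay":0,"az":0},{"fingers":-1,"tx":0.1,"ty":0,"tz":0.9,"ax":0,"ay":0,"az":0},{"fingers":-1,"tx":0.15,"ty":0,"tz":0.9,"ax":0,"ay":0,"az":0}]' >/dev/null
python3 -m crank '[{"fingers":-1,"tx":0.04,"ty":0,"tz":0,"ax":0,"ay":0,"az":0},{"fingers":-1,"tx":0.09,"ty":0,"tz":0,"ax":0,"ay":0,"az":0},{"fingers":-1,"tx":0.13,"ty":0,"tz":0,"ax":0,"ay":0,"az":0},{"fingers":-1,"tx":0.18,"ty":0,"tz":0.0,"ax":0,"ay":0,"az":0},{"fingers":-1,"tx":0.22,"ty":0,"tz":0.0,"ax":0,"ay":0,"az":0},{"fingers":-1,"tx":0.26,"ty":0,"tz":0.01,"ax":0,"ay":0,"az":0},{"fingers":-1,"tx":0.3,"ty":0,"tz":0.02,"ax":0,"ay":0,"az":0},{"fingers":-1,"tx":0.34,"ty":0,"tz":0.035,"ax":0,"ay":0,"az":0},{"fingers":-1,"tx":0.38,"ty":0,"tz":0.05,"ax":0,"ay":0,"az":0},{"fingers":-1,"tx":0.42,"ty":0,"tz":0.07,"ax":0,"ay":0,"az":0}]'
python3 -c "
from fit import *
go(own(0,-.125,.121))
cv2.imwrite('pics/m1.png',cv2.resize(np.hstack([robot.read_camera('top')[150:300,150:300],robot.read_camera('side')[130:280,150:300]]),None,fx=2.6,fy=2.6))"
```

```text
t: 9.2
position: [0.465, -0.0075, 0.1235]
orientation: [0.747, 0.664, 0.0, -0.0]
contact_force: [0.4, -1.4, 0.5]
opening: 0.0003
grasp_force: 0.5
t 9.2 p [ 0.465  -0.0075  0.1235] yaw -0.1176 z [ 0.  0. -1.] F [ 0.4 -1.4  0.5] q [-0.16  0.73  0.13  2.16 -0.32  0.28  0.13]
tx -0.567 ty -0.005 tz 0.021 az -0.001
```

View pics/m1.png

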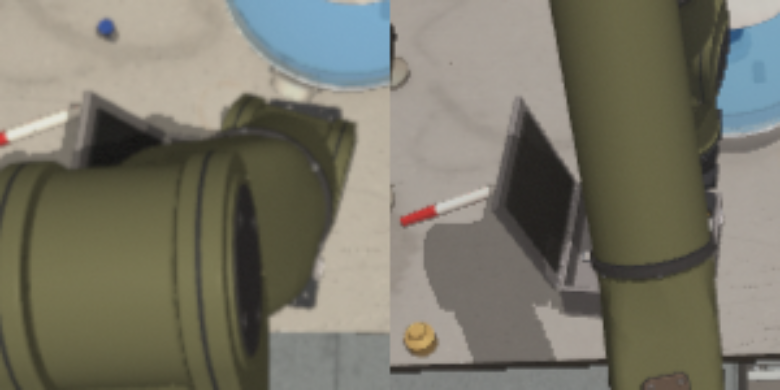

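The arm hides the flap (top view: lid at (115,130) unmoved). The force is 1.4 N in -y, so the fingers are pushing the flap. I'll continue the arc.

```bash
python3 -m crank '[{"fingers":-1,"tx":0.05,"ty":0,"tz":0.02,"ax":0,"ay":0,"az":0},{"fingers":-1,"tx":0.1,"ty":0,"tz":0.05,"ax":0,"ay":0,"az":0},{"fingers":-1,"tx":0.15,"ty":0,"tz":0.095,"ax":0,"ay":0,"az":0},{"fingers":-1,"tx":0.18,"ty":0,"tz":0.13,"ax":0,"ay":0,"az":0},{"fingers":-1,"tx":0.21,"ty":0,"tz":0.165,"ax":0,"ay":0,"az":0},{"fingers":-1,"tx":0.235,"ty":0,"tz":0.2,"ax":0,"ay":0,"az":0},{"fingers":-1,"tx":0.255,"ty":0,"tz":0.24,"ax":0,"ay":0,"az":0},{"fingers":-1,"tx":0.27,"ty":0,"tz":0.28,"ax":0,"ay":0,"az":0},{"fingers":-1,"tx":0.285,"ty":0,"tz":0.32,"ax":0,"ay":0,"az":0},{"fingers":-1,"tx":0.295,"ty":0,"tz":0.36,"ax":0,"ay":0,"az":0}]'
python3 -m crank '[{"fingers":-1,"tx":0.01,"ty":0,"tz":0.03,"ax":0,"ay":0,"az":0},{"fingers":-1,"tx":0.01,"ty":0,"tz":0.05,"ax":0,"ay":0,"az":0},{"fingers":-1,"tx":0.02,"ty":0,"tz":0.07,"ax":0,"ay":0,"az":0},{"fingers":-1,"tx":0.02,"ty":0,"tz":0.085,"ax":0,"ay":0,"az":0},{"fingers":-1,"tx":0.02,"ty":0,"tz":0.1,"ax":0,"ay":0,"az":0},{"fingers":-1,"tx":0.02,"ty":0,"tz":0.11,"ax":0,"ay":0,"az":0},{"fingers":-1,"tx":0.02,"ty":0,"tz":0.115,"ax":0,"ay":0,"az":0},{"fingers":-1,"tx":0.02,"ty":0,"tz":0.12,"ax":0,"ay":0,"az":0},{"fingers":-1,"tx":0.02,"ty":0,"tz":0.12,"ax":0,"ay":0,"az":0},{"fingers":-1,"tx":0.02,"ty":0,"tz":0.12,"ax":0,"ay":0,"az":0}]'
```

```text
t: 10.3
position: [0.4691, 0.0275, 0.0801]
orientation: [0.747, 0.664, 0.0, -0.0]
contact_force: [-0.4, 0.7, 1.0]
opening: 0.0004
grasp_force: 0.3
t: 11.3
position: [0.4693, 0.0294, 0.0661]
orientation: [0.748, 0.664, -0.0, 0.0]
contact_force: [-0.7, 0.2, -0.5]
opening: 0.0006
grasp_force: 0.0
```

```bash
python3 -m crank '[{"fingers":-1,"tx":0,"ty":0,"tz":0.006,"ax":0,"ay":0,"az":0},{"fingers":-1,"tx":0,"ty":0,"tz":0.012,"ax":0,"ay":0,"az":0},{"fingers":-1,"tx":0,"ty":0,"tz":0.016,"ax":0,"ay":0,"az":0},{"fingers":-1,"tx":0,"ty":0,"tz":0.02,"ax":0,"ay":0,"az":0},{"fingers":-1,"tx":0,"ty":0,"tz":0.022,"ax":0,"ay":0,"az":0},{"fingers":-1,"tx":0,"ty":0,"tz":0.024,"ax":0,"ay":0,"az":0},{"fingers":-1,"tx":0,"ty":0,"tz":0.026,"ax":0,"ay":0,"az":0},{"fingers":-1,"tx":0,"ty":0,"tz":0.026,"ax":0,"ay":0,"az":0},{"fingers":-1,"tx":0,"ty":0,"tz":0.026,"ax":0,"ay":0,"az":0},{"fingers":-1,"tx":0,"ty":0,"tz":0.026,"ax":0,"ay":0,"az":0}]'
```

```text
t: 12.3
position: [0.4694, 0.0294, 0.0651]
orientation: [0.748, 0.664, 0.001, 0.0]
contact_force: [-2.0, -0.0, 27.5]
opening: 0.0003
grasp_force: 13.3
```

Flap at its stop (tip at 54 mm, firm contact). Now retreat and go over to the lid's outside.

```bash
python3 -m crank '[{"fingers":-1,"tx":0,"ty":0,"tz":-0.1,"ax":0,"ay":0,"az":0},{"fingers":-1,"tx":0,"ty":0,"tz":-0.4,"ax":0,"ay":0,"az":0},{"fingers":-1,"tx":0,"ty":0,"tz":-0.7,"ax":0,"ay":0,"az":0},{"fingers":-1,"tx":0,"ty":0,"tz":-1,"ax":0,"ay":0,"az":0},{"fingers":-1,"tx":0,"ty":0,"tz":-1,"ax":0,"ay":0,"az":0},{"fingers":-1,"tx":0,"ty":0,"tz":-1,"ax":0,"ay":0,"az":0},{"fingers":-1,"tx":0,"ty":0,"tz":-1,"ax":0,"ay":0,"az":0},{"fingers":-1,"tx":0,"ty":0,"tz":-1,"ax":0,"ay":0,"az":0},{"fingers":-1,"tx":0,"ty":0,"tz":-1,"ax":0,"ay":0,"az":0},{"fingers":-1,"tx":0,"ty":0,"tz":-1,"ax":0,"ay":0,"az":0}]' >/dev/null
python3 -m crank '[{"fingers":-1,"tx":0,"ty":0,"tz":-0.3,"ax":0,"ay":0,"az":0},{"fingers":-1,"tx":0,"ty":0,"tz":-0.6,"ax":0,"ay":0,"az":0},{"fingers":-1,"tx":0,"ty":0,"tz":-0.9,"ax":0,"ay":0,"az":0},{"fingers":-1,"tx":0,"ty":0,"tz":-1,"ax":0,"ay":0,"az":0},{"fingers":-1,"tx":0.1,"ty":0,"tz":-1,"ax":0,"ay":0,"az":0},{"fingers":-1,"tx":0.2,"ty":0,"tz":-1,"ax":0,"ay":0,"az":0},{"fingers":-1,"tx":0.2,"ty":0,"tz":-1,"ax":0,"ay":0,"az":0},{"fingers":-1,"tx":0.2,"ty":0,"tz":-1,"ax":0,"ay":0,"az":0},{"fingers":-1,"tx":0.2,"ty":0,"tz":-1,"ax":0,"ay":0,"az":0},{"fingers":-1,"tx":0.2,"ty":0,"tz":-1,"ax":0,"ay":0,"az":0}]' >/dev/null
python3 -m crank '[{"fingers":-1,"tx":0,"ty":0,"tz":-0.3,"ax":0,"ay":0,"az":0},{"fingers":-1,"tx":0,"ty":0,"tz":-0.5,"ax":0,"ay":0,"az":0},{"fingers":-1,"tx":0.2,"ty":0,"tz":-0.5,"ax":0,"ay":0,"az":0},{"fingers":-1,"tx":0.5,"ty":0,"tz":-0.5,"ax":0,"ay":0,"az":0},{"fingers":-1,"tx":0.8,"ty":0,"tz":-0.5,"ax":0,"ay":0,"az":0},{"fingers":-1,"tx":1,"ty":0,"tz":-0.5,"ax":0,"ay":0,"az":0},{"fingers":-1,"tx":1,"ty":0,"tz":-0.5,"ax":0,"ay":0,"az":0},{"fingers":-1,"tx":1,"ty":0,"tz":-0.5,"ax":0,"ay":0,"az":0},{"fingers":-1,"tx":1,"ty":0,"tz":-0.5,"ax":0,"ay":0,"az":0},{"fingers":-1,"tx":1,"ty":0,"tz":-0.5,"ax":0,"ay":0,"az":0}]'
python3 -c "
from fit import *
go(own(0,.18,.36),own(0,.18,.231))
for a in np.arange(1.8,-.01,-.15):
  e=lid(0,.182,a,.008); c=lid(0,.160,a,.008)
  yt=max(e[1]+.009,c[1]+.009) if a>1.5 else c[1]+.009; z=c[2]+.011
  print(round(a,2),'own y %.4f z %.4f  rel tx %.3f tz %.3f'%(yt,z,(yt-.18)/.12,-(z-.231)/.12))"
```

```text
t: 15.3
position: [0.4863, 0.1707, 0.3631]
orientation: [0.748, 0.663, -0.0, 0.0]
contact_force: [0.4, 0.0, 0.2]
opening: 0.0005
grasp_force: 0.0
t 15.3 p [0.4863 0.1707 0.3631] yaw -0.1205 z [ 0. -0. -1.] F [0.4 0.  0.2] q [-0.68  0.43  0.38  1.75 -0.18  1.   -0.35]
tx 0.479 ty -0.016 tz 0.026 az -0.002
tx 0.000 ty 0.000 tz 1.075 az -0.000
1.8 own y 0.1481 z 0.2350  rel tx -0.265 tz -0.033
1.65 own y 0.1214 z 0.2399  rel tx -0.489 tz -0.074
1.5 own y 0.0957 z 0.2412  rel tx -0.703 tz -0.085
1.35 own y 0.0718 z 0.2389  rel tx -0.902 tz -0.066
1.2 own y 0.0485 z 0.2330  rel tx -1.096 tz -0.017
1.05 own y 0.0263 z 0.2238  rel tx -1.281 tz 0.060
0.9 own y 0.0058 z 0.2113  rel tx -1.452 tz 0.164
0.75 own y -0.0126 z 0.1959  rel tx -1.605 tz 0.292
0.6 own y -0.0285 z 0.1779  rel tx -1.738 tz 0.442
0.45 own y -0.0416 z 0.1578  rel tx -1.847 tz 0.610
0.3 own y -0.0515 z 0.1359  rel tx -1.929 tz 0.792
0.15 own y -0.0580 z 0.1128  rel tx -1.983 tz 0.985
0.0 own y -0.0610 z 0.0890  rel tx -2.008 tz 1.183
```

```bash
python3 -m crank '[{"fingers":-1,"tx":0.25,"ty":0,"tz":0,"ax":0,"ay":0,"az":0},{"fingers":-1,"tx":0.5,"ty":-0.02,"tz":0,"ax":0,"ay":0,"az":0},{"fingers":-1,"tx":0.5,"ty":-0.02,"tz":0,"ax":0,"ay":0,"az":0},{"fingers":-1,"tx":0.5,"ty":-0.02,"tz":0.2,"ax":0,"ay":0,"az":0},{"fingers":-1,"tx":0.5,"ty":-0.02,"tz":0.4,"ax":0,"ay":0,"az":0},{"fingers":-1,"tx":0.5,"ty":-0.02,"tz":0.6,"ax":0,"ay":0,"az":0},{"fingers":-1,"tx":0.5,"ty":-0.02,"tz":0.8,"ax":0,"ay":0,"az":0},{"fingers":-1,"tx":0.5,"ty":-0.02,"tz":1,"ax":0,"ay":0,"az":0},{"fingers":-1,"tx":0.5,"ty":-0.02,"tz":1,"ax":0,"ay":0,"az":0},{"fingers":-1,"tx":0.5,"ty":-0.02,"tz":1,"ax":0,"ay":0,"az":0}]'
python3 -c "
from fit import *
go(own(0,.148,.235),own(0,.0957,.241),own(0,.0485,.233))
cv2.imwrite('pics/m2.png',cv2.resize(np.hstack([robot.read_camera('top')[150:300,150:300],robot.read_camera('side')[130:280,150:300]]),None,fx=2.6,fy=2.6))"
```

```text
t: 16.3
position: [0.4913, 0.2314, 0.2435]
orientation: [0.748, 0.664, -0.0, 0.0]
contact_force: [0.4, -0.8, 0.5]
opening: 0.0005
grasp_force: 0.0
t 16.3 p [0.4913 0.2314 0.2435] yaw -0.1192 z [ 0.    -0.001 -1.   ] F [ 0.4 -0.8  0.5] q [-0.71  0.61  0.31  1.84 -0.26  0.74 -0.38]
tx -0.294 ty 0.005 tz 0.071 az -0.001
tx -0.436 ty 0.000 tz -0.050 az -0.000
tx -0.393 ty -0.000 tz 0.067 az -0.000
```

View pics/m2.png

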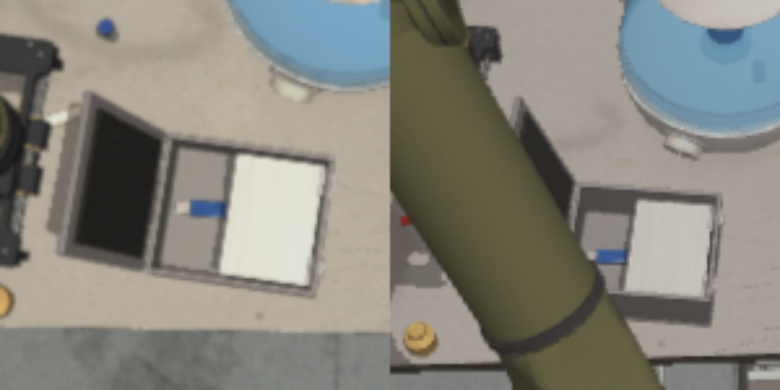

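Both views show the flap lying flat over the discs (top crop (273,218)), memory stick in place. Now the lid arc.

```bash
python3 -m crank '[{"fingers":-1,"tx":-0.1,"ty":0,"tz":0.04,"ax":0,"ay":0,"az":0},{"fingers":-1,"tx":-0.2,"ty":0,"tz":0.07,"ax":0,"ay":0,"az":0},{"fingers":-1,"tx":-0.27,"ty":0,"tz":0.07,"ax":0,"ay":0,"az":0},{"fingers":-1,"tx":-0.33,"ty":0,"tz":0.06,"ax":0,"ay":0,"az":0},{"fingers":-1,"tx":-0.4,"ty":0,"tz":0.05,"ax":0,"ay":0,"az":0},{"fingers":-1,"tx":-0.47,"ty":0,"tz":0.04,"ax":0,"ay":0,"az":0},{"fingers":-1,"tx":-0.53,"ty":0,"tz":0.03,"ax":0,"ay":0,"az":0},{"fingers":-1,"tx":-0.6,"ty":0,"tz":0.02,"ax":0,"ay":0,"az":0},{"fingers":-1,"tx":-0.66,"ty":0,"tz":0.02,"ax":0,"ay":0,"az":0},{"fingers":-1,"tx":-0.72,"ty":0,"tz":0.02,"ax":0,"ay":0,"az":0}]'
python3 -c "
from fit import *
go(own(0,.0718,.239),own(0,.0485,.233),own(0,.0263,.2238),own(0,.0058,.2113),own(0,-.0126,.1959),own(0,-.0285,.1779),own(0,-.0416,.1578),own(0,-.0515,.1359),own(0,-.058,.1128),own(0,-.061,.089))"
```

```text
t: 17.4
position: [0.4807, 0.146, 0.2407]
orientation: [0.747, 0.664, 0.0, 0.0]
contact_force: [-0.2, 1.8, 0.6]
opening: 0.0006
grasp_force: 1.2
t 17.4 p [0.4807 0.146  0.2407] yaw -0.1178 z [ 0.  0. -1.] F [-0.2  1.8  0.6] q [-0.57  0.56  0.29  1.96 -0.25  0.66 -0.24]
tx -0.213 ty 0.010 tz 0.014 az -0.001
tx -0.194 ty -0.000 tz 0.050 az -0.000
tx -0.185 ty 0.000 tz 0.077 az -0.000
tx -0.171 ty -0.000 tz 0.104 az -0.000
tx -0.153 ty 0.000 tz 0.128 az -0.000
tx -0.133 ty -0.000 tz 0.150 az -0.000
tx -0.109 ty 0.000 tz 0.168 az -0.000
tx -0.083 ty -0.000 tz 0.183 az -0.000
tx -0.054 ty 0.000 tz 0.192 az -0.000
tx -0.025 ty -0.000 tz 0.198 az -0.000
```

```bash
python3 -m crank '[{"fingers":-1,"tx":-0.08,"ty":0,"tz":0,"ax":0,"ay":0,"az":0},{"fingers":-1,"tx":-0.16,"ty":0,"tz":0.01,"ax":0,"ay":0,"az":0},{"fingers":-1,"tx":-0.24,"ty":0,"tz":0.02,"ax":0,"ay":0,"az":0},{"fingers":-1,"tx":-0.32,"ty":0,"tz":0.04,"ax":0,"ay":0,"az":0},{"fingers":-1,"tx":-0.4,"ty":0,"tz":0.062,"ax":0,"ay":0,"az":0},{"fingers":-1,"tx":-0.48,"ty":0,"tz":0.095,"ax":0,"ay":0,"az":0},{"fingers":-1,"tx":-0.56,"ty":0,"tz":0.127,"ax":0,"ay":0,"az":0},{"fingers":-1,"tx":-0.63,"ty":0,"tz":0.165,"ax":0,"ay":0,"az":0},{"fingers":-1,"tx":-0.7,"ty":0,"tz":0.206,"ax":0,"ay":0,"az":0},{"fingers":-1,"tx":-0.76,"ty":0,"tz":0.245,"ax":0,"ay":0,"az":0}]'
python3 -c "
from fit import *
go(own(0,-.0126,.1959),own(0,-.0285,.1779),own(0,-.0416,.1578),own(0,-.0515,.1359),own(0,-.058,.1128),own(0,-.061,.089))"
```

```text
t: 18.4
position: [0.4698, 0.0552, 0.2107]
orientation: [0.748, 0.664, -0.0, -0.0]
contact_force: [-0.2, 1.6, 1.0]
opening: 0.0004
grasp_force: 0.7
t 18.4 p [0.4698 0.0552 0.2107] yaw -0.118 z [-0. -0. -1.] F [-0.2  1.6  1. ] q [-0.37  0.57  0.24  2.07 -0.26  0.53 -0.06]
tx -0.154 ty 0.014 tz 0.123 az -0.001
tx -0.133 ty -0.000 tz 0.150 az -0.000
tx -0.109 ty 0.000 tz 0.168 az -0.000
tx -0.083 ty -0.000 tz 0.183 az -0.000
tx -0.054 ty 0.000 tz 0.192 az -0.000
tx -0.025 ty -0.000 tz 0.198 az -0.000
```

Cumulative targets: .154/.123, .287/.273, .396/.441, .48/.624, .533/.816, .558/1.014. I'll do this in two calls, the second slow.

```bash
python3 -m crank '[{"fingers":-1,"tx":-0.06,"ty":0,"tz":0.045,"ax":0,"ay":0,"az":0},{"fingers":-1,"tx":-0.12,"ty":0,"tz":0.093,"ax":0,"ay":0,"az":0},{"fingers":-1,"tx":-0.17,"ty":0,"tz":0.14,"ax":0,"ay":0,"az":0},{"fingers":-1,"tx":-0.22,"ty":0,"tz":0.196,"ax":0,"ay":0,"az":0},{"fingers":-1,"tx":-0.27,"ty":0,"tz":0.253,"ax":0,"ay":0,"az":0},{"fingers":-1,"tx":-0.31,"ty":0,"tz":0.31,"ax":0,"ay":0,"az":0},{"fingers":-1,"tx":-0.35,"ty":0,"tz":0.37,"ax":0,"ay":0,"az":0},{"fingers":-1,"tx":-0.39,"ty":0,"tz":0.43,"ax":0,"ay":0,"az":0},{"fingers":-1,"tx":-0.42,"ty":0,"tz":0.495,"ax":0,"ay":0,"az":0},{"fingers":-1,"tx":-0.45,"ty":0,"tz":0.56,"ax":0,"ay":0,"az":0}]'
python3 -m crank '[{"fingers":-1,"tx":-0.02,"ty":0,"tz":0.05,"ax":0,"ay":0,"az":0},{"fingers":-1,"tx":-0.04,"ty":0,"tz":0.1,"ax":0,"ay":0,"az":0},{"fingers":-1,"tx":-0.06,"ty":0,"tz":0.15,"ax":0,"ay":0,"az":0},{"fingers":-1,"tx":-0.07,"ty":0,"tz":0.2,"ax":0,"ay":0,"az":0},{"fingers":-1,"tx":-0.08,"ty":0,"tz":0.24,"ax":0,"ay":0,"az":0},{"fingers":-1,"tx":-0.085,"ty":0,"tz":0.28,"ax":0,"ay":0,"az":0},{"fingers":-1,"tx":-0.09,"ty":0,"tz":0.31,"ax":0,"ay":0,"az":0},{"fingers":-1,"tx":-0.1,"ty":0,"tz":0.34,"ax":0,"ay":0,"az":0},{"fingers":-1,"tx":-0.1,"ty":0,"tz":0.36,"ax":0,"ay":0,"az":0},{"fingers":-1,"tx":-0.1,"ty":0,"tz":0.38,"ax":0,"ay":0,"az":0}]'
```

```text
t: 19.4
position: [0.4636, 0.0019, 0.1433]
orientation: [0.748, 0.664, -0.0, 0.0]
contact_force: [-0.4, 0.0, 1.7]
opening: 0.0003
grasp_force: 0.5
t: 20.4
position: [0.4624, -0.0096, 0.0982]
orientation: [0.748, 0.664, 0.0, 0.0]
contact_force: [0.3, -0.7, 0.2]
opening: 0.0005
grasp_force: 0.4
```

```bash
python3 -m crank '[{"fingers":-1,"tx":0,"ty":0,"tz":0.01,"ax":0,"ay":0,"az":0},{"fingers":-1,"tx":0,"ty":0,"tz":0.02,"ax":0,"ay":0,"az":0},{"fingers":-1,"tx":0,"ty":0,"tz":0.03,"ax":0,"ay":0,"az":0},{"fingers":-1,"tx":0,"ty":0,"tz":0.04,"ax":0,"ay":0,"az":0},{"fingers":-1,"tx":0,"ty":0,"tz":0.05,"ax":0,"ay":0,"az":0},{"fingers":-1,"tx":0,"ty":0,"tz":0.06,"ax":0,"ay":0,"az":0},{"fingers":-1,"tx":0,"ty":0,"tz":0.067,"ax":0,"ay":0,"az":0},{"fingers":-1,"tx":0,"ty":0,"tz":0.073,"ax":0,"ay":0,"az":0},{"fingers":-1,"tx":0,"ty":0,"tz":0.078,"ax":0,"ay":0,"az":0},{"fingers":-1,"tx":0,"ty":0,"tz":0.081,"ax":0,"ay":0,"az":0}]'
python3 -m crank '[{"fingers":-1,"tx":0,"ty":0,"tz":0.001,"ax":0,"ay":0,"az":0},{"fingers":-1,"tx":0,"ty":0,"tz":0.002,"ax":0,"ay":0,"az":0},{"fingers":-1,"tx":0,"ty":0,"tz":0.002,"ax":0,"ay":0,"az":0},{"fingers":-1,"tx":0,"ty":0,"tz":0.002,"ax":0,"ay":0,"az":0},{"fingers":-1,"tx":0,"ty":0,"tz":0.002,"ax":0,"ay":0,"az":0},{"fingers":-1,"tx":0,"ty":0,"tz":0.002,"ax":0,"ay":0,"az":0},{"fingers":-1,"tx":0,"ty":0,"tz":0.002,"ax":0,"ay":0,"az":0},{"fingers":-1,"tx":0,"ty":0,"tz":0.002,"ax":0,"ay":0,"az":0},{"fingers":-1,"tx":0,"ty":0,"tz":0.002,"ax":0,"ay":0,"az":0},{"fingers":-1,"tx":0,"ty":0,"tz":0.002,"ax":0,"ay":0,"az":0}]'
```

```text
t: 21.4
position: [0.4623, -0.0095, 0.0893]
orientation: [0.748, 0.664, 0.0, 0.0]
contact_force: [-1.4, -1.1, 14.0]
opening: 0.0005
grasp_force: 7.1
t: 22.4
position: [0.4623, -0.0095, 0.0893]
orientation: [0.748, 0.664, 0.0, 0.0]
contact_force: [-1.0, -0.5, 12.3]
opening: 0.0005
grasp_force: 6.4
```

```bash
python3 -m crank '[{"fingers":-1,"tx":0,"ty":0,"tz":-0.05,"ax":0,"ay":0,"az":0},{"fingers":-1,"tx":0,"ty":0,"tz":-0.3,"ax":0,"ay":0,"az":0},{"fingers":-1,"tx":0,"ty":0,"tz":-0.6,"ax":0,"ay":0,"az":0},{"fingers":-1,"tx":0,"ty":0,"tz":-0.9,"ax":0,"ay":0,"az":0},{"fingers":-1,"tx":-0.3,"ty":0,"tz":-1,"ax":0,"ay":0,"az":0},{"fingers":-1,"tx":-0.6,"ty":0,"tz":-1,"ax":0,"ay":0,"az":0},{"fingers":-1,"tx":-0.9,"ty":0,"tz":-1,"ax":0,"ay":0,"az":0},{"fingers":-1,"tx":-1,"ty":0,"tz":-1,"ax":0,"ay":0,"az":0},{"fingers":-1,"tx":-1,"ty":0,"tz":-1,"ax":0,"ay":0,"az":0},{"fingers":-1,"tx":-1,"ty":0,"tz":-1,"ax":0,"ay":0,"az":0}]' >/dev/null
python3 -m crank '[{"fingers":-1,"tx":-0.3,"ty":0,"tz":-0.1,"ax":0,"ay":0,"az":0},{"fingers":-1,"tx":-0.6,"ty":0,"tz":-0.2,"ax":0,"ay":0,"az":0},{"fingers":-1,"tx":-0.9,"ty":0,"tz":-0.3,"ax":0,"ay":0,"az":0},{"fingers":-1,"tx":-1,"ty":0,"tz":-0.3,"ax":0,"ay":0,"az":0},{"fingers":-1,"tx":-1,"ty":0,"tz":-0.3,"ax":0,"ay":0,"az":0},{"fingers":-1,"tx":-1,"ty":0,"tz":-0.3,"ax":0,"ay":0,"az":0},{"fingers":-1,"tx":-1,"ty":0,"tz":-0.3,"ax":0,"ay":0,"az":0},{"fingers":-1,"tx":-1,"ty":0,"tz":-0.3,"ax":0,"ay":0,"az":0},{"fingers":-1,"tx":-1,"ty":0,"tz":-0.3,"ax":0,"ay":0,"az":0},{"fingers":-1,"tx":-1,"ty":0,"tz":-0.3,"ax":0,"ay":0,"az":0}]'
python3 -c "
from fit import *
cv2.imwrite('pics/m3.png',cv2.resize(np.hstack([robot.read_camera('top')[150:300,120:300],robot.read_camera('side')[130:280,120:300]]),None,fx=2.2,fy=2.2))"
```

```text
t: 24.4
position: [0.4342, -0.2473, 0.2443]
orientation: [0.747, 0.665, 0.0, -0.0]
contact_force: [-0.3, -0.4, 0.2]
opening: 0.0006
grasp_force: 0.0
```

View pics/m3.png

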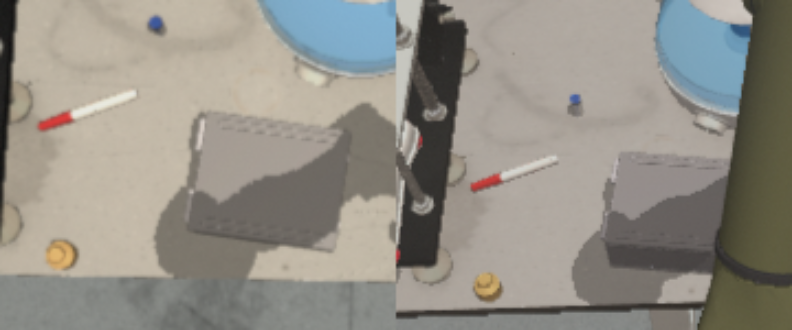

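The lid lies flat and shut on the carrier (top crop (268,182)). The marker at (88,110) and the weight at (60,254) are where they were.

```bash
python3 -c "
from workcell import robot
print(robot.job_done())"
```

```text
the job is handed in; nothing more can be done
None
```

The carrier is closed and the job handed in at about 24 s: the flap was folded fully down (seen flat in the pictures), then the lid pushed shut with about 12–14 N at its stop; pressing the flap against its stop briefly read about 27 N, harder than needed.

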